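# Refit the hob knob and hold it pressed

### The arm

A 6-joint arm with a two-finger parallel gripper is mounted at the origin on the work surface. World frame = base frame: x ahead of the robot, y to its left, z up, the work surface at z = 0. Lengths are in m, angles in rad, forces in N, time in s.
With the tool pointing down it reaches from about 0.2 to 0.875 m from the base axis. Payload 3.4 kg.
Tool frame: the origin (TCP) lies on the centre line of the jaws, within the pads' length; the fingertips stand 14 mm ahead of it and the grasp point (between the pads) lies 5 mm behind it (bot.tip_reach is the distance from the TCP to the fingertips, in m); z points along the fingers, x is the direction in which the jaws open and shut, and the axes are right-handed (so a half turn about z gives the same grasp; the last joint's range is limited). The gripper opens to 94 mm and grips with 3 to 60 N. Pads are 16 mm wide; open, the fingers measure 119 mm over their backs; the gripper's body (75 mm by 177 mm) begins 78 mm behind the grasp point.
Start: joints at [1.145, 0.276, 1.505, -0, 1.361, -0.121], TCP at [0.173, 0.549, 0.219] pointing down, gripper open.
Joint ranges: [-2.89, 2.89], [-0.75, 2.08], [0.22, 2.7], [-1.18, 4.32], [0.11, 2.71], [-2.7, 2.7]. Speed limits (rad/s): [2.57, 2.57, 3.14, 3.14, 3.14, 3.14].

### API

Orientations are given as a rotation vector (axis times angle).
In Python, from plant import monitor, get_image, get_calibration, workorder, cut_out, bot gives the robot as it stands.
- The arm moves only by the tool arm_command, never from a script. Its argument "motion" is one flat list of numbers, 5 for each row, row after row: the finger opening in cm, from 0 to 9.4, then the shift along the world's x, y, z in cm, then the turn about the world's z in degrees. A call has 1 to 5 rows; each row shifts and turns the pose as measured when the row begins; what a row does not reach is not made up. A row lasts 1/12 s, in which the tool goes at most 41.7 mm and 7.16 degrees, less where a joint would pass 70% of its speed; a pose out of reach is approached as far as the arm can. A call is refused whole if a number of a shift passes 4.17 or a number of a turn 7.16, either way. A call with a gripper value outside its range is refused whole. The fingers move at their own pace and stop on an object; the grip force is fixed at half the most. Time passes only in rows, so rows that do not move let the fingers close. It gives the time, the measured TCP pose, the force and the opening at its end, in the units of the state.
- monitor.observe(): the state, without advancing time (a new reading comes with each control period).
- get_image(name): name is "side" or "top" or "wrist"; returns the picture (384x512x3 uint8, red, green, blue); there is no depth.
- get_calibration(name): a dict with "K" (3x3 intrinsics, pixels), "R" (3x3) and "t" (3): a world point X has camera coordinates R X + t. Camera axes: x right, y down, z forward; pixel columns grow to the right and rows downward; lengths in m; the calibration is good to about 2 mm. A picture is of the moment at which its call begins: read the wrist's pose just before it. get_calibration takes no time and is no camera call; for the wrist camera it gives the pose at the moment of the call.
- workorder.finish_job(): hands the job in, once; it reports no verdict.
Trained networks look in the newest picture that a camera, given by its name, has taken for a name from the list of things; names that differ only in an ending like _2 or _b are one class to them, and where a whole thing is asked for, a point or a joint stands for the part that bears it (a point fixed in the world has none). Each returns a list of dicts, best first, with "confidence" (0 to 1); they miss things now and then, are a little off and sometimes report something else, mostly with a low value. They report only what shows in the picture. A call takes as long as a camera call. They do not tell look-alikes from the thing itself.
- cut_out(camera, thing): "pixels" (384x512 bool, what is visible of it) and "position" ([column, row] in pixels, amid what is visible of it).
The state is a dict: "time": time; "q": joint angles; "joint_vel": joint speeds; "joint_torque": joint torques, N m; "tcp_pos": TCP position; "eef_rot": TCP orientation; "ft_force": force on the tool from outside, world axes, zero at the start; "wrist_torque": the same for the moment, N m; "gripper_width": finger opening in m.
Only numpy, scipy, OpenCV 4.12 (cv2) and the standard library are available. Lean on these libraries where they do the work, as an engineer would, in place of code of your own. Each camera call takes 0.05 s, during which the arm holds its last target.

### The job

The loose black control knob has come off the gas hob. Pick it up, turn it so that the flat in its bore matches the flat of the bare D-shaped valve shaft, push it fully home on that shaft, then press knob and shaft all the way down and keep them pressed, as when lighting the burner: finish with the gripper still on the knob, holding it down. Leave the mug, the jar and the canister where they stand.

Things in the scene. Friction and masses are not known exactly. Their poses are not given: they have to be found in the camera images.
- knob: the loose black cooker knob, 40 to 85 g, standing bore down on the worktop. Origin: centre of its underside, z up. Skirt 46 mm across, 21 mm high; on it a grip bar 42 mm long (along x), 14 mm wide (along y), 21 to 42 mm above the underside: grip it across its width. Its +x is the pointer side: a nose at the bar's end, 31 mm from the centre, and a white line on the bar's top that runs to +x
- knob_bore (a point): centre of the ceiling of the knob's D-shaped blind bore, 16 mm above its underside; axes as the knob's. The bore is open below, 13.6 mm in diameter, its flat on the +x (pointer) side, 2.8 mm from the axis: 0.8 mm play all round the shaft. It goes on only when the knob's +x points the same way as the shaft's +x (within about 0.1 rad), not half a turn round
- shaft_tip (a point): centre of the top of the bare brass valve shaft that stands up out of the hob near its edge towards the robot; z up. D-shaped section, 12 mm in diameter, with a flat on the +x side of this frame, 2 mm from the axis; the top 2.5 mm are chamfered. The tip is 30 mm above the hob plate, 44 mm above the worktop, at rest. With the knob fully home its underside is 16 mm below this point
- shaft (a joint): how far the bare shaft is pressed down: 0 at rest, 0.006 m at its stop. It slides down against a spring (about 4 N to start, 10 N at the stop) and does not turn. A steel collar 20 mm across and 4 mm high surrounds its foot; the pressed knob stays clear of it
- fitted: the hob's other valve, with an identical knob already fitted (fixed, its top 56 mm above the hob plate), 130 mm beside the bare shaft, to its left or its right. Origin: on the plate's top face, at the foot of its shaft. Nothing is to be done with it
- hob: the white two-burner hob, fixed: plate 510 mm (its x) by 290 mm (its y) by 14 mm; origin: centre of its underside. The two valves are 195 mm from the centre towards its -x end, 65 mm to either side; burners and cast pan supports (50 mm high over the worktop) lie from x = -100 mm onwards
- mug: bystander: a mug, 80 mm across, 95 mm high; origin: centre of its underside
- jar: bystander: a glass spice jar, 60 mm across, 110 mm high; origin: centre of its underside
- canister: bystander: a white ceramic canister, 108 mm across, 160 mm high; origin: centre of its underside
There are look-alikes about, which are no part of the job. What is shaped like the knob but purple or yellow is not meant.

How it is judged:
By the outcome, as a careful person would: the job done as asked, in the order asked, and still so for the second after the job is handed in, while the arm keeps its last pose, push and grip.
It also fails if it takes over 42 s, if anything falls off the work surface, if the arm or the gripper's body presses on something with over 40 N, if the wrist force passes 120 N, or if a joint passes its speed limit or range.

## Working session

There is one attempt and no reset: what is moved stays moved. The work goes in short steps, Python scripts to look and compute and a tool call to move; the robot and the scene stay as the last step left them, time stands still between calls to the robot, and variables do not carry over. Pictures are saved under pics/ and viewed, and the job is handed in when it is done.

Besides the shell and the picture viewer there is one more tool, called after ">>>" as name(argument=value, ...), one argument or row to a line, values as JSON. arm_command: Moves the arm, as the interface text tells. Its arguments: {"type":"object","properties":{"motion":{"type":"array","items":{"type":"number"}}},"required":["motion"]}

```bash
ls; mkdir -p pics; cat > h.py <<'E'
import numpy as np, cv2
from plant import monitor, get_image, get_calibration, workorder, cut_out, bot
def save(n,img): cv2.imwrite('pics/'+n+'.png',cv2.cvtColor(img,cv2.COLOR_RGB2BGR))
def back(c,px,z):
    K,R,t=[np.array(c[k]) for k in('K','R','t')]
    d=R.T@np.linalg.inv(K)@np.array([px[0],px[1],1.]); o=-R.T@t
    return o+d*(z-o[2])/d[2]
def proj(c,X):
    K,R,t=[np.array(c[k]) for k in('K','R','t')]
    p=K@(R@np.array(X)+t); return p[:2]/p[2]
E
python3 - <<'E'
from h import *
s=monitor.observe(); print(s['time'],s['tcp_pos'],s['eef_rot'],s['gripper_width'])
for n in('top','side','wrist'):
    save(n+'0',get_image(n)); c=get_calibration(n); print(n,-np.array(c['R']).T@c['t'])
c=get_calibration('top')
for th in('knob','fitted','shaft_tip','hob','mug','jar','canister'):
    for r in cut_out('top',th)[:3]: print(th,round(r['confidence'],2),np.round(r['position']),back(c,r['position'],0.044).round(3),r['pixels'].sum())
print(monitor.observe()['time'])
E
```

```text
pics
0.0 [0.17232931 0.54801657 0.21861912] [ 2.53218969e+00  1.85799482e+00 -2.39989617e-03] 0.09398779817472899
top [ 0.32853624 -0.0404758   1.3286024 ]
side [ 0.21037536 -0.85030666  0.55667953]
wrist [0.10321414 0.57059397 0.38525847]
knob 0.79 [391. 231.] [ 0.477 -0.325  0.044] 220
knob 0.79 [346. 207.] [ 0.539 -0.208  0.044] 246
knob 0.76 [351. 238.] [ 0.457 -0.22   0.044] 257
fitted 0.46 [258. 215.] [0.515 0.027 0.044] 228
hob 0.82 [241. 149.] [0.696 0.076 0.044] 17801
hob 0.62 [447. 190.] [ 0.588 -0.477  0.044] 1115
mug 0.77 [447. 189.] [ 0.591 -0.477  0.044] 1226
jar 0.73 [384. 147.] [ 0.705 -0.314  0.044] 589
canister 0.96 [101. 215.] [0.511 0.447 0.044] 2093
0.5
```

View pics/top0.png

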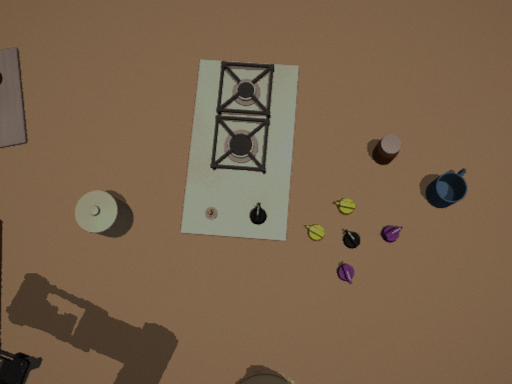

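View pics/side0.png

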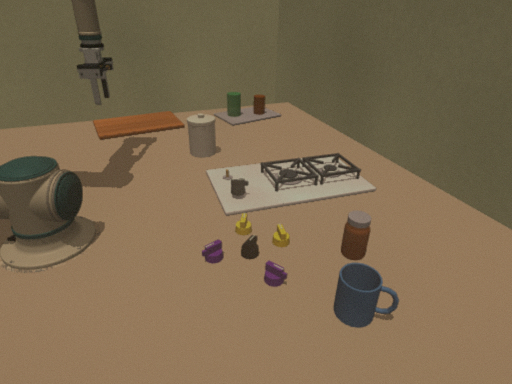

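View pics/wrist0.png

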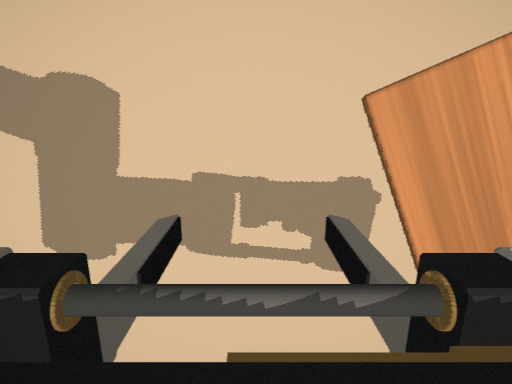

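```bash
python3 - <<'E'
import cv2,numpy as np
a=cv2.imread('pics/top0.png')
f=lambda r,c,h:cv2.resize(a[r-h:r+h,c-h:c+h],(400,400),interpolation=cv2.INTER_CUBIC)
b=cv2.imread('pics/side0.png')
k=f(238,351,20);s=f(213,211,12)
cv2.imwrite('pics/crop0.png',cv2.convertScaleAbs(np.hstack([k,s]),alpha=1.6))
from h import *
c=get_calibration('top'); print(back(c,(351,240),.02),back(c,(211,213),.044),back(c,(258,214),.07))
c=get_calibration('wrist');s=monitor.observe()
print(c)
E
```

```text
[ 0.45427614 -0.22385179  0.02      ] [0.51904326 0.15122845 0.044     ] [0.5140776  0.02408061 0.07      ]
{'K': array([[293.24493539,   0.        , 252.92822461],
       [  0.        , 293.24493539, 189.44483848],
       [  0.        ,   0.        ,   1.        ]]), 'R': array([[ 3.00781405e-01,  9.53692707e-01,  8.75955619e-04],
       [ 9.23953976e-01, -2.91629558e-01,  2.47510105e-01],
       [ 2.36304036e-01, -7.36370943e-02, -9.68884916e-01]]), 't': array([-0.57572966, -0.02449109,  0.39149565])}
```

View pics/crop0.png

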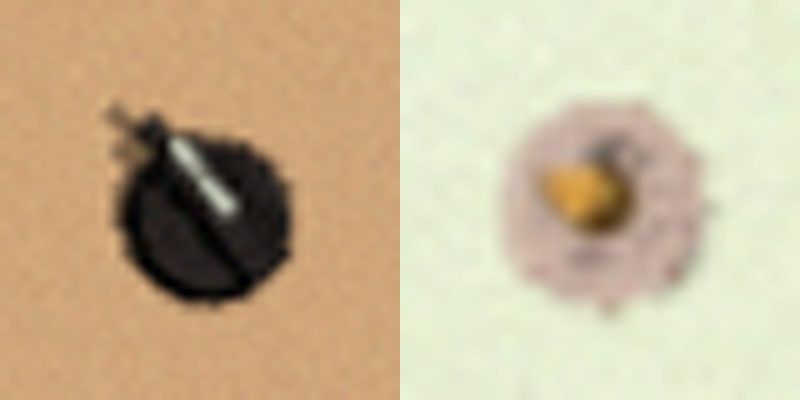

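>>> arm_command(
  motion=[6,2.67,-3.05,0,-7,6,2.67,-3.05,0,-7,6,2.67,-3.05,0,-7,6,2.67,-3.05,0,-7,6,2.67,-3.05,0,-7],
)

```text
time: 0.92
tcp_pos: [0.3045, 0.3975, 0.219]
eef_rot: [-2.974, -0.995, -0.005]
ft_force: [1.1, 0.8, -0.4]
gripper_width: 0.0641
```

>>> arm_command(
  motion=[6,2.67,-3.05,0,-7,6,2.67,-3.05,0,-7,6,2.67,-3.05,0,-7,6,2.67,-3.05,0,-7,6,2.67,-3.05,0,-7],
)

```text
time: 1.33
tcp_pos: [0.4406, 0.2391, 0.2204]
eef_rot: [-3.136, -0.031, -0.012]
ft_force: [-0.2, 1.1, 0.5]
gripper_width: 0.0602
```

>>> arm_command(
  motion=[6,2.67,-2.95,0,-5,6,2.67,-2.95,-2,-5,6,2.5,-2.9,-3,0,6,0,0,-4,0,6,0,0,-3,0],
)

```text
time: 1.75
tcp_pos: [0.5279, 0.1482, 0.1125]
eef_rot: [-3.12, 0.28, -0.056]
ft_force: [-0.5, -0.1, -1.0]
gripper_width: 0.0601
```

```bash
python3 - <<'E'
from h import *
s=monitor.observe(); print(s['time'],s['tcp_pos'],s['eef_rot'],s['q'])
save('wrist1',get_image('wrist')); c=get_calibration('wrist')
for r in cut_out('wrist','shaft_tip')[:3]: print(r['confidence'],r['position'],back(c,r['position'],0.044),r['pixels'].sum())
E
```

```text
1.75 [0.52790602 0.14815494 0.11254112] [-3.12007538  0.27958276 -0.0557972 ] [ 1.46728631e-01  2.99518280e-01  1.75652926e+00 -5.61637044e-05
  1.04892062e+00  3.25493753e-01]
```

View pics/wrist1.png

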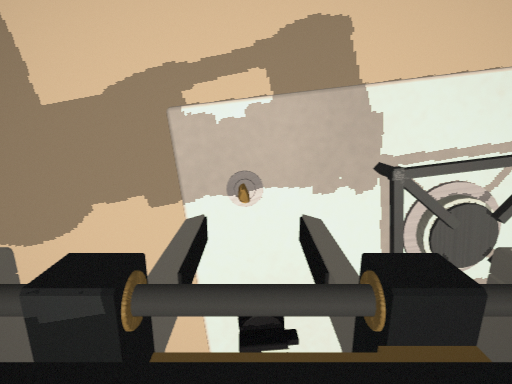

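```bash
python3 - <<'E'
from h import *
s=monitor.observe(); print(s['time'],s['tcp_pos'])
c=get_calibration('wrist');save('wrist2',get_image('wrist'))
print(back(c,(243,185),.044),back(c,(243,197),.044))
for q in ((-160),): pass
a=cv2.imread('pics/wrist2.png')[160:220,213:273]
cv2.imwrite('pics/crop2.png',cv2.convertScaleAbs(cv2.resize(a,(600,600),interpolation=cv2.INTER_CUBIC),alpha=1.8))
print(c['R'])
E
```

```text
1.85 [0.52430269 0.14845843 0.1100592 ]
[0.52007754 0.16686532 0.044     ] [0.51820328 0.1569092  0.044     ]
[[ 0.9838687  -0.17700598  0.02590871]
 [-0.17803731 -0.95470292  0.238422  ]
 [-0.017467   -0.23918866 -0.97081599]]
```

View pics/crop2.png

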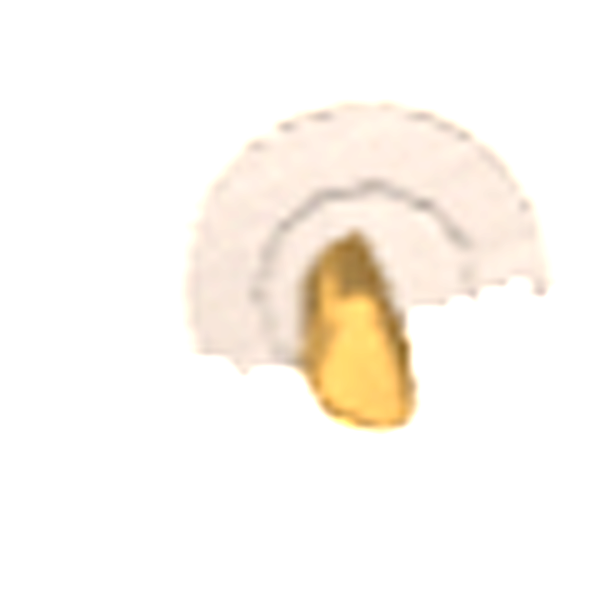

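>>> arm_command(
  motion=[6,0,-3,-1,-5,6,0,-3,-1,-5,6,0,0,0,0],
)

```text
time: 2.15
tcp_pos: [0.5298, 0.0915, 0.0985]
eef_rot: [-3.084, 0.549, -0.065]
ft_force: [-0.2, 0.5, -0.3]
gripper_width: 0.0599
```

```bash
cat > fit.py <<'E'
from h import *
from scipy.optimize import minimize
def dsec(r,off,n=60):
    a0=np.arccos(off/r); a=np.linspace(a0,2*np.pi-a0,n); return np.c_[r*np.cos(a),r*np.sin(a)]
def mask_model(c,x,y,psi,S=4,win=None):
    Rz=np.array([[np.cos(psi),-np.sin(psi)],[np.sin(psi),np.cos(psi)]])
    P=[]
    for z,r in((.018,.006),(.0415,.006),(.044,.0045)):
        off=.002 if r>.005 else .002
        q=dsec(r,off)@Rz.T+[x,y]; P+= [np.r_[p,z] for p in q]
    P=np.array(P); K,R,t=[np.array(c[k]) for k in('K','R','t')]
    p=(K@(R@P.T+t[:,None])).T; p=p[:,:2]/p[:,2:]
    h=cv2.convexHull(((p-win[:2])*S+S/2-.5).astype(np.float32)[:,None])
    m=np.zeros((win[3]*S,win[2]*S),np.uint8); cv2.fillPoly(m,[np.round(h*16).astype(np.int32)],255,lineType=cv2.LINE_AA,shift=4)
    return cv2.resize(m,(win[2],win[3]),interpolation=cv2.INTER_AREA)/255.
def fit(c,mask,win,x0):
    best=[]
    for psi in np.radians(np.arange(0,360,15)):
        f=lambda v:((mask_model(c,v[0]*.001,v[1]*.001,v[2],win=win)-mask)**2).sum()
        r=minimize(f,[x0[0]*1e3,x0[1]*1e3,psi],method='Nelder-Mead',options=dict(initial_simplex=[[x0[0]*1e3,x0[1]*1e3,psi],[x0[0]*1e3+2,x0[1]*1e3,psi],[x0[0]*1e3,x0[1]*1e3+2,psi],[x0[0]*1e3,x0[1]*1e3,psi+.3]],maxiter=150))
        best.append((r.fun,r.x[0],r.x[1],np.degrees(r.x[2])%360))
    return sorted(best)
E
python3 - <<'E'
from fit import *
s=monitor.observe(); print(s['time'],s['tcp_pos'],s['eef_rot'])
c=get_calibration('wrist');im=get_image('wrist');save('wrist3',im)
np.save('w3.npy',im);np.savez('c3.npz',**c)
p=proj(c,(.519,.158,.044));print(p)
u,v=[int(round(k)) for k in p]
a=cv2.cvtColor(im[v-30:v+30,u-30:u+30],cv2.COLOR_RGB2BGR)
cv2.imwrite('pics/crop3.png',cv2.convertScaleAbs(cv2.resize(a,(600,600),interpolation=cv2.INTER_CUBIC),alpha=1.3))
E
```

```text
2.15 [0.52984847 0.09148941 0.09848748] [-3.08428004  0.54881825 -0.06520755]
[206.78366231 134.5992135 ]
```

View pics/crop3.png

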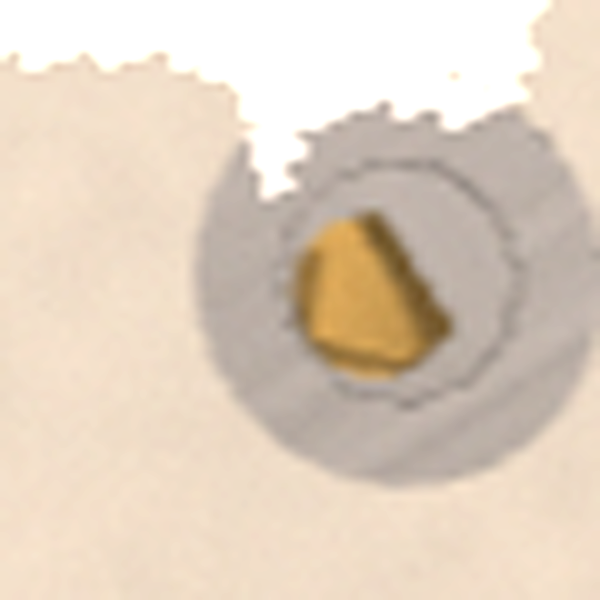

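View pics/wrist3.png

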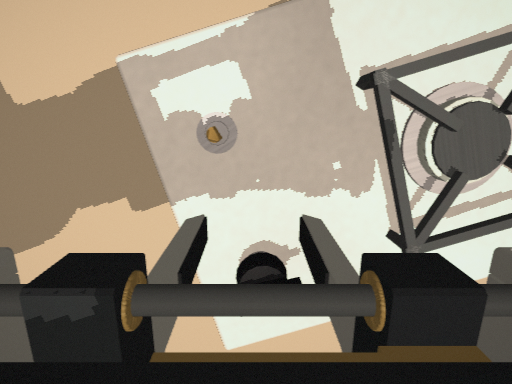

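```bash
python3 - <<'E'
from fit import *
c=dict(np.load('c3.npz'));im=np.load('w3.npy')
p=proj(c,(.519,.158,.044))
u,v=[int(round(k)) for k in p]; w=np.array([u-12,v-17,45,45])
w=np.array([u-10,v-20,40,40])
sub=im[w[1]:w[1]+40,w[0]:w[0]+40].astype(float)
sat=(sub.max(2)-sub.min(2))/(sub.max(2)+1)
m=np.clip((sat-.22)/.25,0,1); lab=(m>.3).astype(np.uint8)
n,l,st,ce=cv2.connectedComponentsWithStats(lab); print([(st[i][4],ce[i]) for i in range(1,n)])
cc=np.array([206.8+ -30+36-0,0])
i=min(range(1,n),key=lambda i:np.hypot(*(ce[i]-np.array([u+7-w[0],v-w[1]]))))
k=cv2.dilate((l==i).astype(np.uint8),np.ones((3,3))); m=m*k
x0=back(c,ce[i]+w[:2],.04); print(x0)
for b in fit(c,m,w,x0)[:6]: print(np.round(b,2))
b=fit(c,m,w,x0)[0]; mm=mask_model(c,b[1]/1e3,b[2]/1e3,np.radians(b[3]),win=w)
vis=np.hstack([m,mm,abs(m-mm)])*255
cv2.imwrite('pics/fit3.png',cv2.resize(vis.astype(np.uint8),None,fx=6,fy=6,interpolation=cv2.INTER_NEAREST))
E
```

```text
[(np.int32(183), array([16.16393443, 19.67213115]))]
[0.52297169 0.15625926 0.04      ]
[  6.   523.62 156.42  11.18]
[  6.02 523.68 156.4   11.03]
[  6.04 523.62 156.37  13.41]
[  6.04 523.69 156.43  10.65]
[  6.07 523.66 156.45  10.59]
[  6.11 523.71 156.43  10.73]
```

View pics/fit3.png

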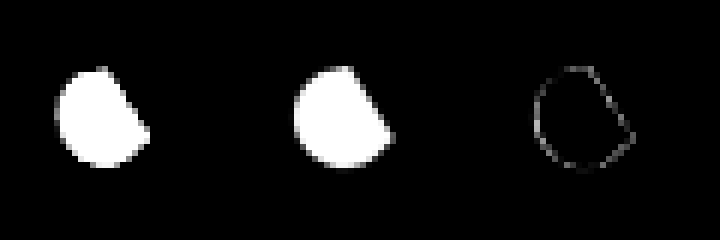

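```bash
cat >> fit.py <<'E'
def shaftfit(c,im,guess,tag=None):
    u,v=[int(round(k)) for k in proj(c,guess)]; w=np.array([u-25,v-25,50,50])
    sub=im[w[1]:w[1]+50,w[0]:w[0]+50].astype(float)
    sat=(sub.max(2)-sub.min(2))/(sub.max(2)+1)
    m=np.clip((sat-.22)/.25,0,1)
    n,l,st,ce=cv2.connectedComponentsWithStats((m>.3).astype(np.uint8))
    i=min(range(1,n),key=lambda i:np.hypot(*(ce[i]-25))); k=cv2.dilate((l==i).astype(np.uint8),np.ones((3,3)))
    m=m*k; b=fit(c,m,w,guess)
    return b[:2],st[i][4]
E
python3 - <<'E'
from fit import *
s=monitor.observe(); print(s['time'],s['tcp_pos'],np.abs(s['joint_vel']).max())
c=get_calibration('wrist');im=get_image('wrist');save('wrist4',im)
print(shaftfit(c,im,(.5237,.1564,.035)))
s=monitor.observe(); print(s['time'],s['tcp_pos'],np.abs(s['joint_vel']).max())
im=get_image('top');np.save('t1.npy',im);save('top1',im);c=get_calibration('top')
for z,n in((.044,'shaft_tip'),):
  for r in cut_out('top',n)[:3]: print(r['confidence'],r['position'],back(c,r['position'],z))
print(proj(c,(.5237,.1564,.044)))
E
```

```text
2.2 [0.53074062 0.09336709 0.09965176] 0.03215990721156577
([(np.float64(3.8905942331091388), np.float64(523.6601138486437), np.float64(156.32972858205846), np.float64(12.539167457108496)), (np.float64(3.8937953564500662), np.float64(523.6480428180698), np.float64(156.3349111614429), np.float64(12.539549043976605))], np.int32(186))
2.25 [0.53105535 0.09431889 0.0998949 ] 0.022069756786019298
[209.14002459 211.25427927]
```

>>> arm_command(
  motion=[5,-1.0,-3.5,2,-5,5,-1.05,-3.7,1,-6,5,-1.05,-3.7,0,-6,5,-1.05,-3.7,0,-6,5,-1.05,-3.7,0,-6],
)

```text
time: 2.77
tcp_pos: [0.4832, -0.0815, 0.1372]
eef_rot: [-2.854, 1.294, -0.092]
ft_force: [0.4, -0.1, -0.4]
gripper_width: 0.0499
```

>>> arm_command(
  motion=[5,-1.05,-3.7,0,-2,5,-1.05,-3.7,0,0,5,-1.05,-3.7,0,0,5,-1.05,-3.7,0,0,5,0,0,0,0],
)

```text
time: 3.18
tcp_pos: [0.4431, -0.2377, 0.1451]
eef_rot: [-2.835, 1.34, -0.118]
ft_force: [0.6, -0.3, 0.3]
gripper_width: 0.0503
```

```bash
python3 - <<'E'
from fit import *
get_image('top')
s=monitor.observe(); print(s['time'],s['tcp_pos'],s['eef_rot'],np.abs(s['joint_vel']).max(),s['q'])
c=get_calibration('wrist');im=get_image('wrist');save('wrist5',im);np.save('w5.npy',im);np.savez('c5.npz',**c)
for r in cut_out('wrist','knob')[:4]: print(r['confidence'],r['position'],back(c,r['position'],.02),r['pixels'].sum())
E
```

```text
3.2333 [ 0.44353668 -0.23468243  0.14508375] [-2.83287196  1.33915892 -0.11630694] 0.06710749564098972 [-0.64099247  0.18319388  1.83204672  0.02362293  1.05491639  0.23126315]
0.96 [182.4, 98.1] [ 0.47607165 -0.13027685  0.02      ] 2025
0.95 [334.2, 221.5] [ 0.47633182 -0.32935342  0.02      ] 1584
0.92 [291.9, 93.5] [ 0.54616716 -0.20828132  0.02      ] 1884
0.8 [175.8, 224.5] [ 0.37064605 -0.1996835   0.02      ] 1079
```

View pics/wrist5.png

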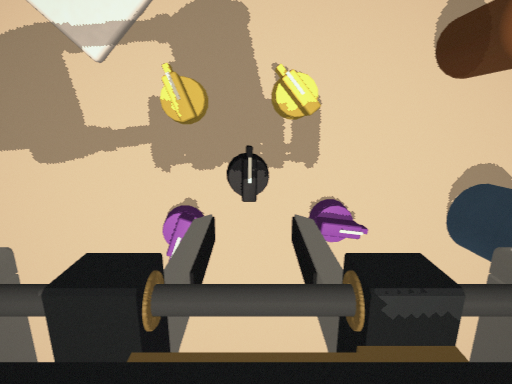

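```bash
cat > kfit.py <<'E'
from h import *
from scipy.optimize import minimize
def model(c,x,y,psi,w,S=4,z0=0):
    ca,sa=np.cos(psi),np.sin(psi); K,R,t=[np.array(c[k]) for k in('K','R','t')]
    th=np.linspace(0,2*np.pi,60)
    disc=np.c_[.023*np.cos(th),.023*np.sin(th)]
    parts=[np.r_[np.c_[disc,0*th],np.c_[disc,0*th+.021]]]
    bar=np.array([(-.021,-.007),(.021,-.007),(.021,.007),(-.021,.007)])
    parts.append(np.r_[np.c_[bar,[.021]*4],np.c_[bar,[.042]*4]])
    nose=np.array([(.021,-.0025),(.031,-.0025),(.031,.0025),(.021,.0025)])
    parts.append(np.r_[np.c_[nose,[.021]*4],np.c_[nose,[.042]*4]])
    m=np.zeros((w[3]*S,w[2]*S),np.uint8)
    for P in parts:
        P=np.c_[P[:,0]*ca-P[:,1]*sa+x,P[:,0]*sa+P[:,1]*ca+y,P[:,2]+z0]
        p=(K@(R@P.T+t[:,None])).T; p=p[:,:2]/p[:,2:]
        h=cv2.convexHull(((p-w[:2])*S+S/2-.5).astype(np.float32)[:,None])
        cv2.fillPoly(m,[np.round(h*16).astype(np.int32)],255,lineType=cv2.LINE_AA,shift=4)
    return cv2.resize(m,(w[2],w[3]),interpolation=cv2.INTER_AREA)/255.
def kfit(c,mask,w,x0,psi0):
    out=[]
    for d in(-.2,0,.2):
        s=[x0[0]*1e3,x0[1]*1e3,(psi0+d)*50]
        f=lambda v:((model(c,v[0]/1e3,v[1]/1e3,v[2]/50,w)-mask)**2).sum()
        r=minimize(f,s,method='Nelder-Mead',options=dict(initial_simplex=np.array([s]*4)+np.r_[np.zeros((1,3)),np.diag([3,3,8])]))
        out.append((r.fun,r.x[0],r.x[1],np.degrees(r.x[2]/50)))
    return sorted(out)
E
python3 - <<'E'
from kfit import *
c=dict(np.load('c5.npz'));im=np.load('w5.npy')
w=np.array([205,135,85,80]); sub=im[135:215,205:290].astype(float)
g=sub.max(2); m=np.clip((75-g)/40,0,1)
# white line fill
lab=cv2.morphologyEx((m>.5).astype(np.uint8),cv2.MORPH_CLOSE,np.ones((7,7)))
m=np.maximum(m,lab)*1.0; n,l,st,ce=cv2.connectedComponentsWithStats((m>.3).astype(np.uint8)); print([(s[4],e.round()) for s,e in zip(st[1:],ce[1:])])
i=1+np.argmax(st[1:,4]); m*=cv2.dilate((l==i).astype(np.uint8),np.ones((3,3)))
x0=back(c,(248,175),.01)
b=kfit(c,m,w,x0,np.radians(40)); print(np.round(b,2))
mm=model(c,b[0][1]/1e3,b[0][2]/1e3,np.radians(b[0][3]),w)
v=np.hstack([sub.mean(2),m*255,mm*255,abs(m-mm)*255]);cv2.imwrite('pics/kfit5.png',cv2.resize(v.astype(np.uint8),None,fx=2.3,fy=2.3,interpolation=cv2.INTER_NEAREST))
E
```

```text
[(np.int32(1031), array([43., 35.])), (np.int32(3), array([62., 44.])), (np.int32(1), array([47., 47.])), (np.int32(4), array([61., 48.])), (np.int32(1), array([56., 51.])), (np.int32(3), array([58., 53.]))]
[[ 693.12  457.32 -225.97   39.62]
 [ 695.72  457.22 -225.62   38.46]
 [ 697.08  456.85 -226.21   38.16]]
```

View pics/kfit5.png

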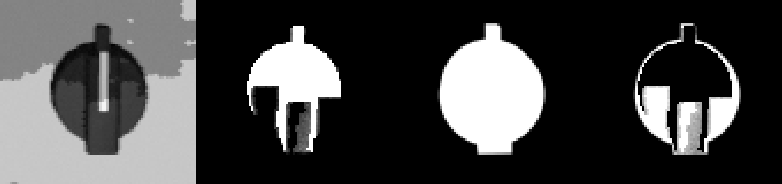

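```bash
cat >> kfit.py <<'E'
def seg(im,w,sh=None):
    sub=im[w[1]:w[1]+w[3],w[0]:w[0]+w[2]].astype(float)
    m=np.clip((100-sub.max(2))/20+.5,0,1)
    lab=cv2.morphologyEx((m>.5).astype(np.uint8),cv2.MORPH_CLOSE,np.ones((5,5)))
    n,l,st,ce=cv2.connectedComponentsWithStats(lab); i=1+np.argmax(st[1:,4]); k=(l==i).astype(np.uint8)
    return np.maximum(m*cv2.dilate(k,np.ones((3,3))),cv2.erode(k,np.ones((3,3)))),sub
E
python3 - <<'E'
from kfit import *
c=dict(np.load('c5.npz'));im=np.load('w5.npy')
w=np.array([205,135,85,80]); m,sub=seg(im,w); print(im[180,235],im[160,235],im[150,200],im[200,215])
x0=back(c,(248,175),.01)
b=kfit(c,m,w,x0,np.radians(40)); print(np.round(b,2))
mm=model(c,b[0][1]/1e3,b[0][2]/1e3,np.radians(b[0][3]),w)
v=np.hstack([sub.mean(2),m*255,mm*255,abs(m-mm)*255]);cv2.imwrite('pics/kfit6.png',cv2.resize(v.astype(np.uint8),None,fx=2.3,fy=2.3,interpolation=cv2.INTER_NEAREST))
E
```

```text
[68 66 62] [12 14 15] [156 135 107] [230 205 163]
[[ 192.11  456.81 -225.95   38.48]
 [ 192.44  456.84 -225.78   38.15]
 [ 193.01  456.86 -225.97   38.43]]
```

View pics/kfit6.png

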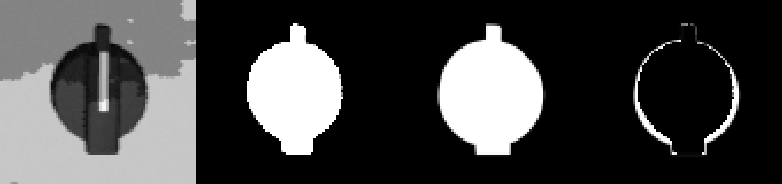

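>>> arm_command(
  motion=[4,0,0,0,0,4,0,0,0,0],
)

```text
time: 3.5
tcp_pos: [0.4444, -0.2277, 0.1446]
eef_rot: [-2.835, 1.327, -0.112]
ft_force: [-0.1, -1.6, -0.6]
gripper_width: 0.0413
```

>>> arm_command(
  motion=[4,1.3,0.9,0,-1],
)

```text
time: 3.58
tcp_pos: [0.4565, -0.2175, 0.1447]
eef_rot: [-2.825, 1.351, -0.11]
ft_force: [-0.6, -0.2, -0.2]
gripper_width: 0.0403
```

>>> arm_command(
  motion=[4,0,0,-2,0,4,0,0,-2,0],
)

```text
time: 3.75
tcp_pos: [0.4625, -0.2149, 0.1083]
eef_rot: [-2.828, 1.342, -0.127]
ft_force: [-0.3, -0.0, -0.0]
gripper_width: 0.0401
```

>>> arm_command(
  motion=[4,0,0,4,0,4,0,0,4,0],
)

```text
time: 3.92
tcp_pos: [0.4537, -0.2044, 0.1759]
eef_rot: [-2.829, 1.331, -0.077]
ft_force: [1.2, -1.4, 0.6]
gripper_width: 0.0397
```

>>> arm_command(
  motion=[4,0,0,0,0,4,0,0,0,0],
)

```text
time: 4.08
tcp_pos: [0.4576, -0.2024, 0.1815]
eef_rot: [-2.833, 1.322, -0.091]
ft_force: [-1.1, -0.2, -0.9]
gripper_width: 0.04
```

>>> arm_command(
  motion=[4,0,-0.5,4,0,4,0,-0.5,4,0],
)

```text
time: 4.25
tcp_pos: [0.4526, -0.2055, 0.2546]
eef_rot: [-2.834, 1.313, -0.06]
ft_force: [1.0, -0.9, -0.8]
gripper_width: 0.0399
```

>>> arm_command(
  motion=[4,0,0,0,0,4,0,0,0,0],
)

```text
time: 4.42
tcp_pos: [0.4561, -0.2058, 0.2605]
eef_rot: [-2.837, 1.309, -0.079]
ft_force: [0.2, 1.0, -0.8]
gripper_width: 0.04
```

>>> arm_command(
  motion=[4,0,0,-1,0,4,0,0,-1,0,4,0,0,-1,0,4,0,0,-1,0],
)

```text
time: 4.75
tcp_pos: [0.4559, -0.2028, 0.2147]
eef_rot: [-2.839, 1.303, -0.076]
ft_force: [-0.2, -0.2, -0.1]
gripper_width: 0.0402
```

>>> arm_command(
  motion=[4,0,-0.5,4.1,0,4,0,-0.5,4.1,0,4,0,-0.5,4.1,0,4,0,-0.5,4.1,0,4,0,-0.5,4.1,0],
)

```text
time: 5.17
tcp_pos: [0.437, -0.2125, 0.3919]
eef_rot: [-2.831, 1.292, 0.035]
ft_force: [0.3, -0.5, 0.1]
gripper_width: 0.04
```

>>> arm_command(
  motion=[4,0,0,-1.5,0,4,0,0,-1.5,0,4,0,0,-1.5,0,4,0,0,-1.5,0,4,0,0,-1.5,0],
)

```text
time: 5.58
tcp_pos: [0.4417, -0.2144, 0.3164]
eef_rot: [-2.835, 1.29, 0.015]
ft_force: [-0.1, 0.0, -0.0]
gripper_width: 0.0402
```

>>> arm_command(
  motion=[4,0,0,-1.5,0,4,0,0,-1.5,0,4,0,0,-1.5,0,4,0,0,-1.5,0,4,0,0,-1.5,0],
)

```text
time: 6.0
tcp_pos: [0.4369, -0.2085, 0.2232]
eef_rot: [-2.833, 1.284, 0.048]
ft_force: [0.4, -0.1, -0.5]
gripper_width: 0.04
```

```bash
cat > st.py <<'E'
from h import *
from scipy.spatial.transform import Rotation as Ro
def st():
    s=monitor.observe(); R=Ro.from_rotvec(s['eef_rot']).as_matrix()
    print('t',round(s['time'],2),'tcp',np.round(s['tcp_pos'],4),'yaw',round(np.degrees(np.arctan2(R[1,0],R[0,0])),2),'tilt(deg): jaw',round(np.degrees(R[2,0]),2),'y',round(np.degrees(R[2,1]),2),'zxy',np.round(np.degrees(R[:2,2]),2),'f',np.round(s['ft_force'],1),'w',round(s['gripper_width'],4),'qd',np.abs(s['joint_vel']).max().round(2))
if __name__=='__main__': st()
E
python3 st.py
```

```text
t 6.0 tcp [ 0.4369 -0.2085  0.2232] yaw -48.77 tilt(deg): jaw -2.36 y -0.89 zxy [-0.88  2.36] f [ 0.4 -0.1 -0.5] w 0.04 qd 0.48
```

>>> arm_command(
  motion=[4,0,0,0,0,4,0,0,0,0],
)

```text
time: 6.17
tcp_pos: [0.433, -0.2049, 0.2155]
eef_rot: [-2.83, 1.282, 0.071]
ft_force: [0.7, -0.2, 0.1]
gripper_width: 0.0404
```

```bash
python3 st.py
```

```text
t 6.17 tcp [ 0.433  -0.2049  0.2155] yaw -48.71 tilt(deg): jaw -3.2 y -0.68 zxy [-1.6   2.85] f [ 0.7 -0.2  0.1] w 0.0404 qd 0.07
```

>>> arm_command(
  motion=[4,0,0,-2,0,4,0,0,-2,0,4,0,0,-2,0],
)

```text
time: 6.42
tcp_pos: [0.4353, -0.2055, 0.1559]
eef_rot: [-2.832, 1.28, 0.061]
ft_force: [0.5, 0.3, -0.1]
gripper_width: 0.04
```

```bash
python3 st.py
```

```text
t 6.42 tcp [ 0.4353 -0.2055  0.1559] yaw -48.63 tilt(deg): jaw -2.81 y -0.79 zxy [-1.26  2.63] f [ 0.5  0.3 -0.1] w 0.04 qd 0.61
```

>>> arm_command(
  motion=[4,0,0,0,0,4,0,0,0,0],
)

```text
time: 6.58
tcp_pos: [0.4332, -0.2037, 0.1527]
eef_rot: [-2.831, 1.279, 0.072]
ft_force: [0.1, -0.3, 0.3]
gripper_width: 0.0402
```

```bash
python3 st.py
```

```text
t 6.58 tcp [ 0.4332 -0.2037  0.1527] yaw -48.62 tilt(deg): jaw -3.24 y -0.69 zxy [-1.63  2.89] f [ 0.1 -0.3  0.3] w 0.0402 qd 0.03
```

>>> arm_command(
  motion=[4,0.3,-0.4,1.5,-1,4,0.3,-0.4,2,-1,4,0.3,-0.4,2,-1,4,0.3,-0.4,2,0,4,0.3,0,2,0],
)

```text
time: 7.0
tcp_pos: [0.4466, -0.2184, 0.2524]
eef_rot: [-2.793, 1.354, 0.08]
ft_force: [0.4, -0.2, -0.1]
gripper_width: 0.0402
```

```bash
python3 st.py
```

```text
t 7.0 tcp [ 0.4466 -0.2184  0.2524] yaw -51.72 tilt(deg): jaw -3.57 y -0.6 zxy [-1.74  3.17] f [ 0.4 -0.2 -0.1] w 0.0402 qd 0.62
```

>>> arm_command(
  motion=[4,0,0,0,0,4,0,0,-4.1,0,4,0,0,-4.1,0],
)

```text
time: 7.25
tcp_pos: [0.4566, -0.2249, 0.1852]
eef_rot: [-2.8, 1.356, 0.022]
ft_force: [-0.1, -0.4, 0.0]
gripper_width: 0.0397
```

>>> arm_command(
  motion=[4,0,0,0,0,4,0,0,0,0],
)

```text
time: 7.42
tcp_pos: [0.4527, -0.2221, 0.1803]
eef_rot: [-2.798, 1.355, 0.04]
ft_force: [-0.4, -0.7, 1.4]
gripper_width: 0.0401
```

```bash
python3 st.py
```

```text
t 7.42 tcp [ 0.4527 -0.2221  0.1803] yaw -51.66 tilt(deg): jaw -2.13 y -1.04 zxy [-0.5   2.32] f [-0.4 -0.7  1.4] w 0.0401 qd 0.06
```

>>> arm_command(
  motion=[4,0.2,-0.2,-4.1,0,4,0.2,-0.2,-4.1,0,4,0,0,0,0,4,0,0,0,0],
)

```text
time: 7.75
tcp_pos: [0.4613, -0.2291, 0.1045]
eef_rot: [-2.8, 1.355, 0.02]
ft_force: [-0.1, 0.2, 0.6]
gripper_width: 0.0399
```

```bash
python3 st.py; python3 - <<'E'
from kfit import *
c=get_calibration('wrist');im=get_image('wrist');save('wrist7',im);np.save('w7.npy',im);np.savez('c7.npz',**c)
print(proj(c,(.4568,-.2259,.02)))
E
```

```text
t 7.75 tcp [ 0.4613 -0.2291  0.1045] yaw -51.62 tilt(deg): jaw -1.44 y -1.26 zxy [0.1  1.91] f [-0.1  0.2  0.6] w 0.0399 qd 0.02
[250.9278529  201.31252772]
```

View pics/wrist7.png

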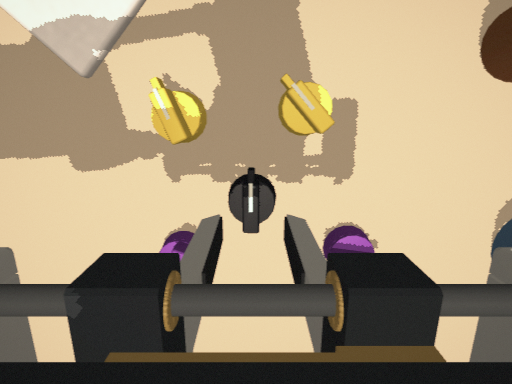

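>>> arm_command(
  motion=[4,-0.2,0.1,-1.6,0,4,-0.1,0.1,-1.6,0,4,0,0,-1.3,0,4,0,0,-0.8,0],
)

```text
time: 8.13
tcp_pos: [0.4661, -0.2322, 0.0633]
eef_rot: [-2.804, 1.355, -0.014]
ft_force: [0.3, -0.1, 0.5]
gripper_width: 0.0399
```

```bash
python3 st.py; python3 - <<'E'
from kfit import *
save('wrist8',get_image('wrist'));c=get_calibration('wrist');print(proj(c,(.4568,-.2259,.02)),back(c,(251,225),.042))
E
```

```text
t 8.13 tcp [ 0.4661 -0.2322  0.0633] yaw -51.6 tilt(deg): jaw -0.22 y -1.64 zxy [1.15 1.19] f [ 0.3 -0.1  0.5] w 0.0399 qd 0.21
[241.10837246 218.65052488] [ 0.46378945 -0.23021721  0.042     ]
```

View pics/wrist8.png

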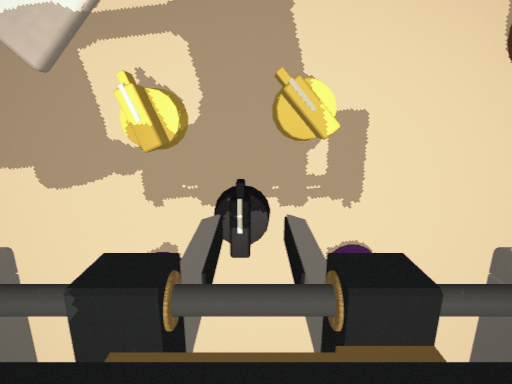

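>>> arm_command(
  motion=[4,-1.0,0.6,-0.5,0,4,0,0,0,0],
)

```text
time: 8.35
tcp_pos: [0.4577, -0.2273, 0.0605]
eef_rot: [-2.804, 1.355, -0.019]
ft_force: [-1.2, 0.5, -0.6]
gripper_width: 0.0399
```

```bash
python3 st.py
```

```text
t 8.35 tcp [ 0.4577 -0.2273  0.0605] yaw -51.59 tilt(deg): jaw -0.02 y -1.7 zxy [1.31 1.07] f [-1.2  0.5 -0.6] w 0.0399 qd 0.11
```

>>> arm_command(
  motion=[4,-0.2,0.15,-0.9,0,4,-0.1,0.1,-0.8,0,4,0,0,-0.5,0,4,0,0,0,0],
)

```text
time: 8.68
tcp_pos: [0.4587, -0.2273, 0.0415]
eef_rot: [-2.806, 1.356, -0.036]
ft_force: [0.5, 0.3, 0.5]
gripper_width: 0.0398
```

```bash
python3 st.py;python3 - <<'E'
from kfit import *
save('wrist9',get_image('wrist'))
E
```

```text
t 8.68 tcp [ 0.4587 -0.2273  0.0415] yaw -51.6 tilt(deg): jaw 0.55 y -1.88 zxy [1.81 0.73] f [0.5 0.3 0.5] w 0.0398 qd 0.01
```

View pics/wrist9.png

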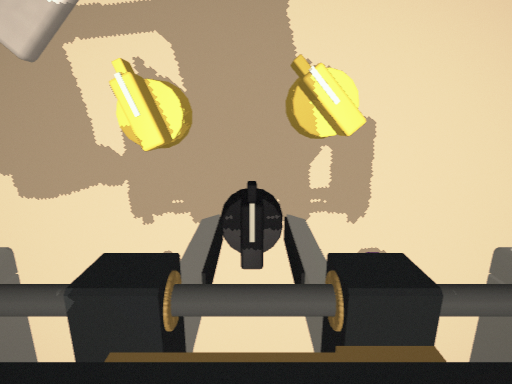

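>>> arm_command(
  motion=[0,-0.1,0.1,-0.3,0,0,0,0,0,0,0,0,0,0,0,0,0,0,0,0,0,0,0,0,0],
)

```text
time: 9.15
tcp_pos: [0.4586, -0.2269, 0.0385]
eef_rot: [-2.806, 1.356, -0.037]
ft_force: [0.0, 0.0, 0.2]
gripper_width: 0.0134
```

```bash
python3 st.py
```

```text
t 9.15 tcp [ 0.4586 -0.2269  0.0385] yaw -51.6 tilt(deg): jaw 0.6 y -1.89 zxy [1.85 0.71] f [0.  0.  0.2] w 0.0134 qd 0.0
```

>>> arm_command(
  motion=[0,0,0,2,0,0,0,0,2.2,0,0,0,0,2.2,0,0,0.2,0.5,2.2,0,0,0.3,1.5,2.2,-2],
)

```text
time: 9.57
tcp_pos: [0.4593, -0.2058, 0.1452]
eef_rot: [-2.779, 1.409, -0.017]
ft_force: [-0.1, 0.4, -0.7]
gripper_width: 0.0137
```

```bash
python3 st.py
```

```text
t 9.57 tcp [ 0.4593 -0.2058  0.1452] yaw -53.78 tilt(deg): jaw -0.1 y -1.6 zxy [1.24 1.02] f [-0.1  0.4 -0.7] w 0.0137 qd 0.84
```

>>> arm_command(
  motion=[0,0.5,2.5,0.4,-2,0,0.5,2.8,0,-2,0,0.5,2.8,0,-2,0,0.5,2.8,0,-2,0,0.5,2.8,0,-2],
)

```text
time: 9.98
tcp_pos: [0.4888, -0.0695, 0.1567]
eef_rot: [-2.634, 1.669, -0.047]
ft_force: [1.3, -0.8, -0.4]
gripper_width: 0.0138
```

>>> arm_command(
  motion=[0,0.5,2.8,0,-2,0,0.5,2.8,0,-2,0,0.5,2.8,0,-2,0,0.5,2.8,0,-2,0,0.5,2.8,0,-2],
)

```text
time: 10.4
tcp_pos: [0.5135, 0.0775, 0.1576]
eef_rot: [-2.47, 1.906, -0.053]
ft_force: [0.8, -0.5, 0.1]
gripper_width: 0.0137
```

```bash
python3 st.py
```

```text
t 10.4 tcp [0.5135 0.0775 0.1576] yaw -75.33 tilt(deg): jaw 0.79 y -2.13 zxy [ 2.26 -0.23] f [ 0.8 -0.5  0.1] w 0.0137 qd 1.18
```

>>> arm_command(
  motion=[0,-1.2,2.3,-0.5,-2,0,-1.2,2.3,-1,-0.2,0,-1.2,2.0,-1,0,0,0,0,-0.5,0,0,0,0,0,0],
)

```text
time: 10.82
tcp_pos: [0.4779, 0.1524, 0.1274]
eef_rot: [-2.433, 1.946, -0.056]
ft_force: [0.6, -0.0, -1.4]
gripper_width: 0.0139
```

```bash
python3 - <<'E'
from fit import *
import kfit, st
get_image('top')
st.st()
c=get_calibration('wrist');im=get_image('wrist');save('wrist10',im);np.save('w10.npy',im);np.savez('c10.npz',**c)
print(shaftfit(c,im,(.5237,.1563,.035)))
E
```

```text
t 10.87 tcp [0.478  0.1522 0.1277] yaw -77.38 tilt(deg): jaw 0.68 y -2.42 zxy [ 2.51 -0.14] f [-0.   0.4 -0.7] w 0.0139 qd 0.03
([(np.float64(4.592509774786689), np.float64(523.7634716431717), np.float64(156.5768035134298), np.float64(10.17335712077007)), (np.float64(4.623656190241629), np.float64(523.7513141594665), np.float64(156.5633314963011), np.float64(12.541377435731476))], np.int32(128))
```

View pics/wrist10.png

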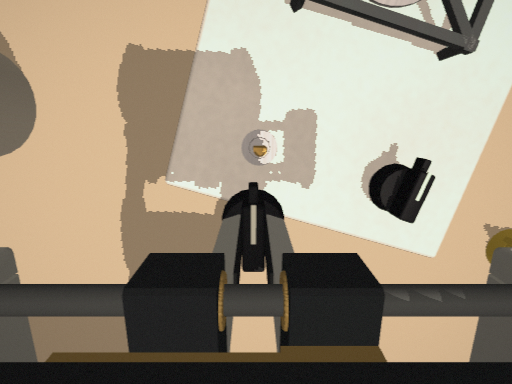

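```bash
python3 - <<'E'
from kfit import *
c=dict(np.load('c10.npz'));im=np.load('w10.npy')
tcp=np.array([.478,.1522]); z0=.1277-.0385
big=cv2.resize(cv2.cvtColor(im[120:290,190:320],cv2.COLOR_RGB2BGR),None,fx=4,fy=4,interpolation=cv2.INTER_CUBIC);big=cv2.convertScaleAbs(big,alpha=2.)
psi=np.radians(12.6);e=np.array([np.cos(psi),np.sin(psi)])
ctr=tcp-.0008*e
for psi in [np.radians(12.6)]:
    w=np.array([190,120,130,170]);m=(model(c,*ctr,psi,w,z0=z0)*255).astype(np.uint8)
    m=cv2.resize(m,None,fx=4,fy=4);cs,_=cv2.findContours((m>127).astype(np.uint8),cv2.RETR_EXTERNAL,cv2.CHAIN_APPROX_NONE)
    cv2.drawContours(big,cs,-1,(0,0,255),1)
    for a in(-.021,.021):
        p=proj(c,[*(ctr+a*e),z0+.042]); cv2.circle(big,tuple(int(v) for v in (p-[190,120])*4+2),4,(0,255,0),1)
cv2.imwrite('pics/ov10.png',big[:600])
E
```

```text
(no output)
```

View pics/ov10.png

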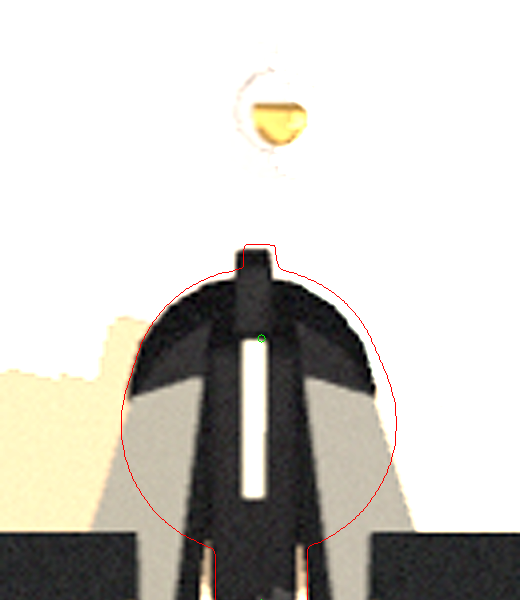

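>>> arm_command(
  motion=[0,1.6,0.1,0,0,0,1.6,0.1,0,0,0,1.4,0.1,-1,0,0,0,0,-0.8,0,0,0,0,0,0],
)

```text
time: 11.33
tcp_pos: [0.5311, 0.149, 0.1128]
eef_rot: [-2.422, 1.954, -0.067]
ft_force: [-0.2, 0.1, -0.6]
gripper_width: 0.0137
```

```bash
python3 st.py
```

```text
t 11.33 tcp [0.5311 0.149  0.1128] yaw -77.81 tilt(deg): jaw 0.86 y -2.86 zxy [ 2.98 -0.24] f [-0.2  0.1 -0.6] w 0.0137 qd 0.05
```

>>> arm_command(
  motion=[0,-0.6,0.7,0,0,0,0,0,0,0],
)

```text
time: 11.5
tcp_pos: [0.5242, 0.1546, 0.1126]
eef_rot: [-2.419, 1.959, -0.065]
ft_force: [-0.5, 0.2, -0.6]
gripper_width: 0.0137
```

>>> arm_command(
  motion=[0,-0.2,0,-0.8,0,0,-0.2,0,-0.8,0,0,0,0,-0.3,0,0,0,0,0,0],
)

```text
time: 11.83
tcp_pos: [0.5174, 0.1547, 0.093]
eef_rot: [-2.42, 1.957, -0.066]
ft_force: [0.1, -0.3, -1.7]
gripper_width: 0.0136
```

```bash
python3 st.py
```

```text
t 11.83 tcp [0.5174 0.1547 0.093 ] yaw -77.95 tilt(deg): jaw 0.87 y -2.78 zxy [ 2.9  -0.27] f [ 0.1 -0.3 -1.7] w 0.0136 qd 0.02
```

>>> arm_command(
  motion=[0,0.8,0.1,0,0,0,0,0,0,0],
)

```text
time: 12.0
tcp_pos: [0.5252, 0.1558, 0.0928]
eef_rot: [-2.421, 1.957, -0.066]
ft_force: [1.3, 0.7, -0.7]
gripper_width: 0.0136
```

>>> arm_command(
  motion=[0,0,0,-0.3,0,0,0,0,-0.3,0,0,0,0,0,0],
)

```text
time: 12.25
tcp_pos: [0.5265, 0.1561, 0.0866]
eef_rot: [-2.421, 1.956, -0.067]
ft_force: [-0.4, 0.8, -1.1]
gripper_width: 0.0141
```

```bash
python3 st.py
```

```text
t 12.25 tcp [0.5265 0.1561 0.0866] yaw -77.91 tilt(deg): jaw 0.88 y -2.82 zxy [ 2.94 -0.27] f [-0.4  0.8 -1.1] w 0.0141 qd 0.01
```

Underside about 4 mm over the tip. Small correction and descend with force checks.

>>> arm_command(
  motion=[0,-0.15,0,-0.3,0,0,0,0,-0.3,0,0,0,0,0,0],
)

```text
time: 12.5
tcp_pos: [0.5249, 0.156, 0.0799]
eef_rot: [-2.421, 1.956, -0.067]
ft_force: [-0.4, 0.1, -0.6]
gripper_width: 0.0139
```

>>> arm_command(
  motion=[0,0,0,-0.3,0,0,0,0,0,0],
)

```text
time: 12.67
tcp_pos: [0.5247, 0.156, 0.0765]
eef_rot: [-2.421, 1.957, -0.066]
ft_force: [-0.1, -0.2, -0.5]
gripper_width: 0.0138
```

```bash
python3 st.py
```

```text
t 12.67 tcp [0.5247 0.156  0.0765] yaw -77.91 tilt(deg): jaw 0.88 y -2.79 zxy [ 2.92 -0.28] f [-0.1 -0.2 -0.5] w 0.0138 qd 0.01
```

>>> arm_command(
  motion=[0,0,0,-0.3,0,0,0,0,0,0],
)

```text
time: 12.83
tcp_pos: [0.5246, 0.156, 0.0731]
eef_rot: [-2.421, 1.957, -0.066]
ft_force: [0.2, -0.2, -1.1]
gripper_width: 0.0138
```

>>> arm_command(
  motion=[0,0,0,-0.3,0,0,0,0,0,0],
)

```text
time: 13.0
tcp_pos: [0.5247, 0.156, 0.0699]
eef_rot: [-2.421, 1.957, -0.066]
ft_force: [-0.2, 0.8, -0.6]
gripper_width: 0.0135
```

>>> arm_command(
  motion=[0,0,0,-0.3,0,0,0,0,0,0],
)

```text
time: 13.17
tcp_pos: [0.5247, 0.156, 0.0666]
eef_rot: [-2.421, 1.957, -0.067]
ft_force: [-0.6, -0.2, -1.0]
gripper_width: 0.0137
```

```bash
python3 st.py
```

```text
t 13.17 tcp [0.5247 0.156  0.0666] yaw -77.92 tilt(deg): jaw 0.88 y -2.81 zxy [ 2.93 -0.27] f [-0.6 -0.2 -1. ] w 0.0137 qd 0.01
```

>>> arm_command(
  motion=[0,0,0,-0.2,0,0,0,0,0,0],
)

```text
time: 13.33
tcp_pos: [0.5252, 0.1561, 0.0651]
eef_rot: [-2.42, 1.956, -0.068]
ft_force: [-0.8, -0.8, 4.7]
gripper_width: 0.014
```

>>> arm_command(
  motion=[0,0,0,-0.2,0,0,0,0,0,0],
)

```text
time: 13.5
tcp_pos: [0.5253, 0.1561, 0.064]
eef_rot: [-2.42, 1.956, -0.068]
ft_force: [-1.9, -0.1, 4.6]
gripper_width: 0.0138
```

>>> arm_command(
  motion=[0,0,0,-0.2,0],
)

```text
time: 13.58
tcp_pos: [0.5254, 0.1562, 0.0628]
eef_rot: [-2.419, 1.955, -0.069]
ft_force: [-1.1, -0.4, 5.8]
gripper_width: 0.0138
```

```bash
python3 st.py
```

```text
t 13.58 tcp [0.5254 0.1562 0.0628] yaw -77.91 tilt(deg): jaw 0.89 y -2.94 zxy [ 3.06 -0.26] f [-1.1 -0.4  5.8] w 0.0138 qd 0.06
```

>>> arm_command(
  motion=[0,0,0,-0.3,0],
)

```text
time: 13.67
tcp_pos: [0.5254, 0.1562, 0.0606]
eef_rot: [-2.419, 1.955, -0.07]
ft_force: [-2.8, -1.3, 7.8]
gripper_width: 0.0136
```

>>> arm_command(
  motion=[0,0,0,-0.3,0],
)

```text
time: 13.75
tcp_pos: [0.5257, 0.1563, 0.0595]
eef_rot: [-2.419, 1.954, -0.071]
ft_force: [-8.6, -0.9, 28.9]
gripper_width: 0.0141
```

>>> arm_command(
  motion=[0,0,0,-0.3,0],
)

```text
time: 13.83
tcp_pos: [0.5258, 0.1563, 0.0593]
eef_rot: [-2.418, 1.954, -0.072]
ft_force: [-7.7, -2.0, 27.5]
gripper_width: 0.0138
```

```bash
python3 st.py
```

```text
t 13.83 tcp [0.5258 0.1563 0.0593] yaw -77.9 tilt(deg): jaw 0.91 y -3.09 zxy [ 3.21 -0.24] f [-7.7 -2.  27.5] w 0.0138 qd 0.04
```

```bash
python3 - <<'E'
from h import *
import st
save('wrist20',get_image('wrist'));im=get_image('side');b=cv2.resize(im[130:230,180:300],(720,600),interpolation=cv2.INTER_CUBIC);save('side20',b)
for _ in range(2): get_image('top')
save('top20',get_image('top'));st.st()
E
```

```text
t 14.08 tcp [0.5258 0.1563 0.0595] yaw -77.9 tilt(deg): jaw 0.91 y -3.12 zxy [ 3.24 -0.24] f [-6.4 -1.3 21.1] w 0.014 qd 0.0
```

View pics/side20.png

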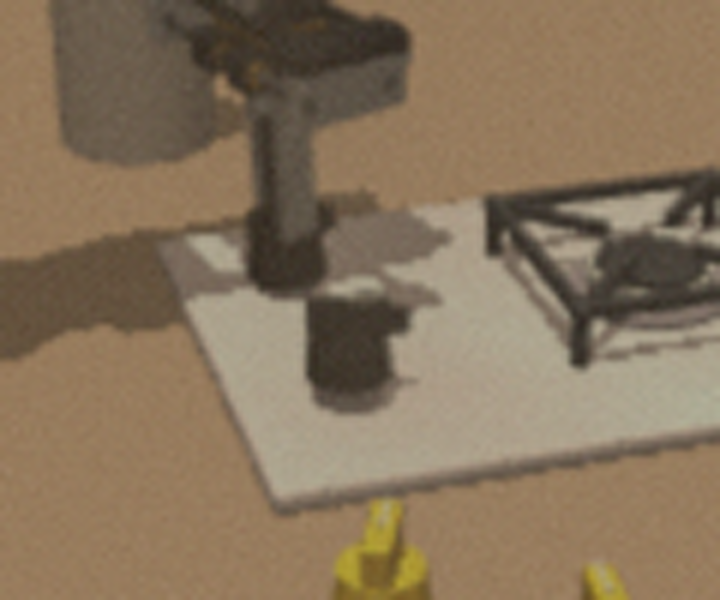

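View pics/wrist20.png

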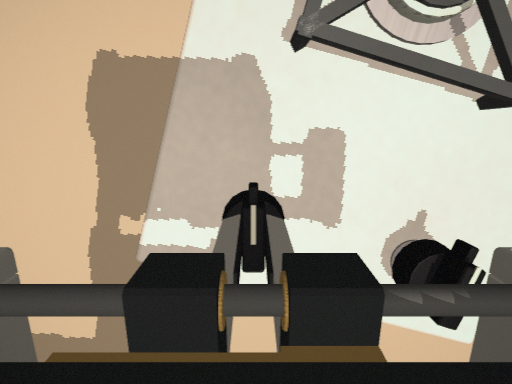

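View pics/top20.png

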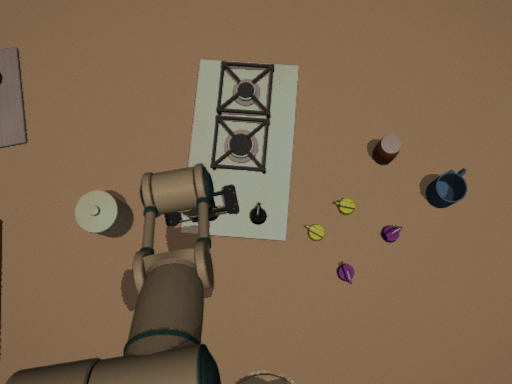

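```bash
python3 - <<'E'
from h import *
import st
for i in range(12):
    get_image('top')
    if i%4==3: st.st()
E
```

```text
t 14.28 tcp [0.5258 0.1563 0.0595] yaw -77.91 tilt(deg): jaw 0.91 y -3.11 zxy [ 3.24 -0.24] f [-6.9 -1.9 22. ] w 0.0139 qd 0.0
t 14.48 tcp [0.5258 0.1563 0.0595] yaw -77.9 tilt(deg): jaw 0.91 y -3.12 zxy [ 3.24 -0.24] f [-5.5 -0.7 21. ] w 0.0135 qd 0.0
t 14.68 tcp [0.5258 0.1563 0.0595] yaw -77.9 tilt(deg): jaw 0.91 y -3.12 zxy [ 3.24 -0.24] f [-5.3 -1.  21.2] w 0.0139 qd 0.0
```

```bash
python3 -c "
from h import *
print(workorder.finish_job())"; python3 st.py
```

```text
the job is handed in; nothing more can be done
None
the job is handed in; nothing more can be done
```

The loose black knob is on the bare valve shaft, pressed to its stop, and the gripper is still holding it down. I handed the job in at about 14.7 s; it reports no verdict.

**Alignment:** I measured the shaft flat at about 12° in the wrist images and turned the knob to 12.1° on the tool reading. Two more shaft fits spread from about 10° to 12.5°. The knob slid down the shaft with no noticeable force.

**Pressing:** The spring took up at about the expected tool height, around 66.5 mm. The push then rose from about 5 N to 8 N and jumped to 28 N at the stop, at 59.5 mm. That is about 7 mm of travel against the shaft's 6 mm, so roughly 1 mm is unexplained. It may be slip in the grip, tilt or give in the arm.

**Holding:** Over the last 0.6 s the tool height was steady and the downward push stayed at 21–22 N.

**Surroundings:** The last top picture shows the mug, jar, canister and look-alike knobs where they started.

**Other disagreements:**
- **Tool tilt:** the tool drifted to about 3° of tilt by the end, about 1.3° more than when it gripped the knob.
- **Shaft position:** the rough top-camera reading of the shaft differed from the wrist camera by about 5–7 mm. I used the wrist camera, whose repeated readings agreed.

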